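Feel for the hidden step, load the spacer tray and start it

TASK

Swing the tray's hinged bail open, back past upright, and load every spacer block that lies on the desk into the grey tray, one to a bay and in any bay, lying flat and fully down: each has a step cut out of its underside at one end only, and that end must lie over the raised sill at the bay's far (hinge) end, so feel which end gives way when pressed and turn the block end for end where needed. Then swing the bail over the blocks down to its end stop, and last press the start button fully down and let it come up again. Leave the two sample pots behind the work undisturbed.

Things in the scene. Friction and masses are not known exactly. Their poses are not given: they have to be found in the camera images.
- block_1_mid (a point): centre (half-way up) of a spacer block: plain aluminium bar 80 long x 36 wide x 24 mm high; x along the length, z up. May be absent (None). All blocks are alike: from above both ends look the same, but at one end only, +x or -x (not told, differs from block to block), the underside is cut away 5.5 mm high over the last 32 mm and the full width. The other 48 mm are its foot.
- block_2_mid (a point): centre (half-way up) of a spacer block: plain aluminium bar 80 long x 36 wide x 24 mm high; x along the length, z up. May be absent (None). As block_1. Pressed down right at its end (37 mm from the centre, with 5 to 10 N), the cut-away end sinks 3 to 5 mm and the block rocks by about 0.17 rad; pressed further in it may only budge; the other end is firm. Let go, it falls back flat.
- block_3_mid (a point): centre (half-way up) of a spacer block: plain aluminium bar 80 long x 36 wide x 24 mm high; x along the length, z up. May be absent (None). As block_1; about 0.16 kg. Grip it across its 36 mm width at the middle. Keep clear of the tall computer tower behind on the right (fixed; front face at x = 0.62, y = -0.41 to -0.23, 0.40 high).
- bay_1 (a point): centre of the floor of the tray's left (+y) bay, 10 mm over the desk; x along the bay to its far (hinge) end, z up. All bays: 90 mm long (x), 44 wide (y), 95 mm apart, between ribs 9 mm high and 6 thick, a front lip and a far wall 9 mm high and 8 thick.
- bay_2 (a point): centre of the floor of the middle bay, like bay_1. In every bay a raised sill 4 mm high runs across the floor from 24 mm beyond the centre to the far wall: a block lies flat only with its cut-away end over the sill; the other way round it stays tilted about 0.06 rad.
- bay_3 (a point): centre of the floor of the right (-y) bay, like bay_1 and bay_2.
- tray: fixed grey loading tray on the desk, base plate 220 x 316 x 10 mm. Origin on the desk under the middle bay's centre; x points from the start button in front across the bays to the bail's hinge, y to its left, z up. Position and yaw vary.
- bail (a joint): angle of the retaining bail (U of 8 mm steel bar, 278 mm wide): 0 open, leaning 15 degrees past upright away from the bays; 1.833 at its end stop, level over the bays, about 5 mm clear of seated blocks. Starts half to fully shut, at 1.25 to 1.83. The stiff hinge stays where it is left; it takes 1 to 3 N at the crossbar.
- bail_bar (a point): middle of the bail's crossbar (black sleeve 11 mm thick, 90 mm long, along the tray's y), 95 mm from the hinge axis; moves with the bail.
- bail_axis (a point): middle of the bail's hinge axis (along the tray's y), 44 mm over the desk, 64 mm beyond the bay centres in x; fixed to the tray. The bail closes by swinging its crossbar over the top and down towards the tray's -x.
- start (a joint): travel of the spring start button on the tray's front apron: 0 up, 0.006 m fully down, at 5 N; springs back.
- start_top (a point): centre of the start button's black top, 28 mm across, pressed straight down; 105 mm in front of the middle bay's centre.
- pot_a_mid (a point): small sample pot with a white lid, 50 mm across, 54 mm high, standing behind the work; its centre. Not to be disturbed.
- pot_b_mid (a point): dark sample pot with a white lid, 56 mm across, 60 mm high, standing behind the work; its centre. Not to be disturbed.
Mind the look-alikes: they are no part of the job. Leave any turquoise or yellow look-alike of the part that bears block_2_mid alone.

How it is judged:
By the outcome, as a careful person would: the job done as asked, in the order asked, and still so for the second after the job is handed in, with the robot touching nothing.
Of block_1, block_2, block_3 only 2 to 3 are there at a start; the rules pass over those that are not, and their reading is None.
At some moment in a run one of block_1, block_2, block_3 may be knocked a few centimetres aside while the robot is not near it.
Once in a run the grip may slacken for a moment while it holds something.
It also fails if it takes over 210 s, if anything falls off the work surface, if the arm or the gripper's body presses on something with over 40 N, if the wrist force passes 120 N, or if a joint passes its speed limit or range.

ROBOT

A 7-joint arm with a two-finger parallel gripper is mounted at the origin on a cart in front of the work surface, level with it; the furniture and walls round the work are solid. World frame = base frame: x ahead of the robot, y to its left, z up, the work surface at z = 0. Lengths are in m, angles in rad, forces in N, time in s.
With the tool pointing down it reaches from about 0.425 to 0.925 m from the base axis. Payload 6.8 kg.
Tool frame: the origin (TCP) lies on the centre line of the jaws, within the pads' length; the fingertips stand 17 mm ahead of it and the grasp point (between the pads) lies 2 mm behind it; z points along the fingers, y is the line along which they close (so a half turn about z gives the same grasp; the last joint's range is limited). The gripper opens to 88 mm and grips with 3 to 60 N. Pads are 20 mm wide; open, the fingers measure 115 mm over their backs; the gripper's body (75 mm by 178 mm) begins 61 mm behind the grasp point.
Start: joints at [-1.446, 0.477, 0.022, 1.555, -0.011, 1.109, -0.083], TCP at [0.156, 0.657, 0.24] pointing down, gripper open.
Joint ranges: [-2.96, 2.96], [-0.34, 2.1], [-1.41, 1.46], [0.24, 2.44], [-1.37, 4.51], [0.17, 1.92], [-2.96, 2.96]. Speed limits (rad/s): [2.39, 2.39, 3.14, 3.14, 3.14, 3.14, 3.14].

INTERFACE

Orientations are given as a rotation vector (axis times angle).
In Python, from station import r, optics, order, models gives the robot as it stands. The module is installed in compiled form; this text tells all that it offers.
- The arm moves only by the tool servo_tool, never from a script. Its argument "steps" is a list of rows, each a list of 5 numbers: the shift along the tool's x, y, z normalised to -1 to 1, where 1 is 0.15 m, then the turn about the tool's z normalised to -1 to 1, where 1 is 45 degrees, then the gripper command: -1 is fully open, 1 is shut, values between are in proportion. A call has 1 to 10 rows; each row is the pose to reach, as a shift and turn from the pose commanded when the call began, along the tool's axes at that moment; what a row does not reach only later rows make up. A row lasts 1/8 s, in which the tool goes at most 62.5 mm and 10.7 degrees, less where a joint would pass 70% of its speed; a pose out of reach is approached as far as the arm can. A call with a number of a shift or a turn outside -1 to 1 is refused whole. A call with a gripper value outside its range is refused whole. The fingers move at their own pace and stop on an object; "newtons" is the grip in N (left out, the last holds). Time passes only in rows, so rows that repeat a pose let the fingers close. It gives the time, the measured TCP pose, the force, the opening and the grip force at its end, in the units of the state.
- r.observe(): the state, without advancing time (a new reading comes with each control period).
- optics.get_image(name): name is "side" or "top" or "wrist"; returns (picture, depth): 420x560x3 uint8, blue, green, red; 420x560 float32, m along the optical axis (not along the pixel's ray), 0 where there is no reading.
- optics.calibration(name): a dict with "mtx" (3x3 intrinsics, pixels), "D" ([k1, k2, p1, p2, k3] as OpenCV has them; the pictures are not rectified), "view" (4x4, takes a point from world to camera coordinates). Camera axes: x right, y up, looking along -z (the intrinsics and any distortion apply to the point x, -y, -z); pixel columns grow to the right and rows downward; lengths in m; the calibration is good to about 2 mm. A picture is of the moment at which its call begins: read the wrist's pose just before it. calibration takes no time and is no camera call; for the wrist camera it gives the pose at the moment of the call.
- order.job_done(): hands the job in; it is judged then, once.
Trained networks look in the newest picture that a camera, given by its name, has taken for a name from the list of things; names that differ only in an ending like _2 or _b are one class to them, and where a whole thing is asked for, a point or a joint stands for the part that bears it (a point fixed in the world has none). Each returns a list of dicts, best first, with "conf" (0 to 1); they miss things now and then, are a little off and sometimes report something else, mostly with a low value. They report only what shows in the picture. A call takes as long as a camera call. They do not tell look-alikes from the thing itself.
- models.recognise(camera, label): "point" ([x, y, z] in m, in world coordinates, good to about 4 mm: the middle of the surface that is visible of it).
- models.masks_of(camera, label): "region" (420x560 bool, what is visible of it).
The state is a dict: "time_s": time; "joint_positions": joint angles; "joint_velocities": joint speeds; "joint_efforts": joint torques, N m; "eef_pos": TCP position; "ee_rot": TCP orientation; "force": force on the tool from outside, world axes, zero at the start; "torque": the same for the moment, N m; "width": finger opening in m; "grip_force": force on a finger pad.
Only numpy, scipy, OpenCV 4.12 (cv2) and the standard library are available. Lean on these libraries where they do the work, as an engineer would, in place of code of your own. Each camera call takes 0.05 s, during which the arm holds its last target. There are 200 camera calls.

## Working session

There is one attempt and no reset: what is moved stays moved. The work goes in short steps, Python scripts to look and compute and a tool call to move; the robot and the scene stay as the last step left them, time stands still between calls to the robot, and variables do not carry over. Pictures are saved under pics/ and viewed, at most 14 in all, crops included, and the job is handed in when it is done.

Besides the shell and the picture viewer there is one more tool, called after "Call:" as name([rows], argument=value, ...), one row to a line, values as JSON. servo_tool: Moves the arm, as the interface text tells. Its arguments: {"type":"object","properties":{"steps":{"type":"array","items":{"type":"array","items":{"type":"number"}}},"newtons":{"type":"number"}},"required":["steps"]}

```bash
mkdir -p pics
cat > h.py <<'E'
import numpy as np, cv2
from scipy.spatial.transform import Rotation as R
from station import r, optics, order, models
def cal(n):
    c=optics.calibration(n); return np.array(c['mtx']),np.array(c['D']),np.array(c['view'])
def cloud(n,depth,c=None):
    K,D,V=c or cal(n); h,w=depth.shape
    uv=np.stack(np.meshgrid(np.arange(w),np.arange(h)),-1).reshape(-1,1,2).astype(float)
    q=cv2.undistortPoints(uv,K,D).reshape(h,w,2)
    P=np.stack([q[...,0]*depth,-q[...,1]*depth,-depth,np.ones_like(depth)],-1)@np.linalg.inv(V).T
    return P[...,:3]
def proj(n,p):
    K,D,V=cal(n); q=(np.c_[np.atleast_2d(p),np.ones(len(np.atleast_2d(p)))]@V.T)[:,:3]*[1,-1,-1]
    return cv2.projectPoints(q,np.zeros(3),np.zeros(3),K,D)[0].reshape(-1,2)
def mv(target,yaw=None,base=None):
    """shift in tool axes/0.15 and turn/45deg from present pose"""
    s=r.observe(); Rm=R.from_rotvec(s['ee_rot'])
    return np.round(Rm.inv().apply(np.array(target)-s['eef_pos'])/.15,3)
def rect(P,m,zlo,zhi):
    q=P[m]; q=q[(q[:,2]>zlo)&(q[:,2]<zhi)]
    return len(q), cv2.minAreaRect(q[:,:2].astype(np.float32)*1000) if len(q)>5 else None, np.median(q[:,2]) if len(q) else None
E
python3 - <<'E'
from h import *
s=r.observe(); print(s['eef_pos'],R.from_rotvec(s['ee_rot']).as_matrix().round(3).tolist(),s['width'])
for n in ['top','side']:
    im,d=optics.get_image(n); cv2.imwrite(f'pics/{n}0.png',im); P=cloud(n,d); np.save(n+'0.npy',P)
    for l in ['block_1_mid','bay_1','tray','bail_bar','bail_axis','start_top','pot_a_mid','pot_b_mid']:
        print(n,l,[(round(o['conf'],2),np.round(o['point'],3).tolist()) for o in models.recognise(n,l)][:7])
    for o in models.masks_of(n,'block_1_mid'):
        print('mask',round(o['conf'],2),rect(P,o['region'],.015,.06), np.median(im[o['region']],0))
E
```

```text
[0.15559091 0.65622421 0.23865986] [[-0.973, 0.231, -0.0], [0.231, 0.973, -0.002], [-0.0, -0.002, -1.0]] 0.08772483643368702
top block_1_mid [(0.63, [0.435, -0.252, 0.027])]
top bay_1 [(0.91, [0.508, 0.185, 0.013]), (0.19, [0.515, 0.19, 0.088])]
top tray [(0.83, [0.504, 0.183, 0.009])]
top bail_bar [(0.95, [0.518, 0.19, 0.087])]
top bail_axis [(0.79, [0.51, 0.186, 0.007])]
top start_top []
top pot_a_mid [(0.87, [0.72, -0.02, 0.054])]
top pot_b_mid [(0.69, [0.729, -0.132, 0.061])]
mask 0.56 (443, ((439.6925354003906, -250.37509155273438), (36.048404693603516, 79.13710021972656), 76.3893051147461), np.float64(0.021992953163066042)) [192. 195. 202.]
side block_1_mid [(0.62, [0.435, -0.261, 0.027]), (0.47, [0.518, 0.153, 0.085])]
side bay_1 [(0.97, [0.51, 0.164, 0.008])]
side tray [(0.84, [0.509, 0.163, 0.011])]
side bail_bar [(0.7, [0.52, 0.152, 0.083]), (0.45, [0.505, 0.16, 0.006])]
side bail_axis [(0.82, [0.51, 0.159, 0.007])]
side start_top [(0.51, [0.51, 0.16, 0.01])]
side pot_a_mid []
side pot_b_mid []
mask 0.75 (311, ((440.7933044433594, -254.58192443847656), (39.54703140258789, 79.6611099243164), 76.79524993896484), np.float64(0.023392557812205284)) [172. 176. 188.]
```

View pics/top0.png

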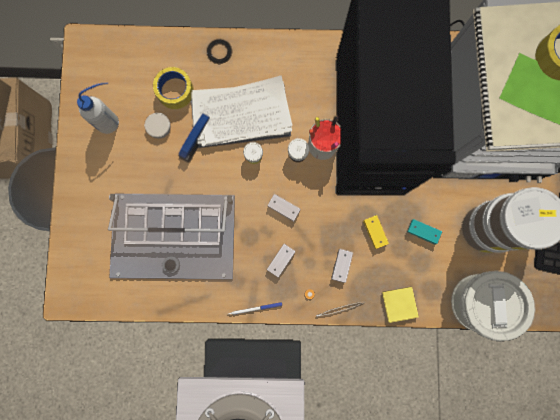

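View pics/side0.png

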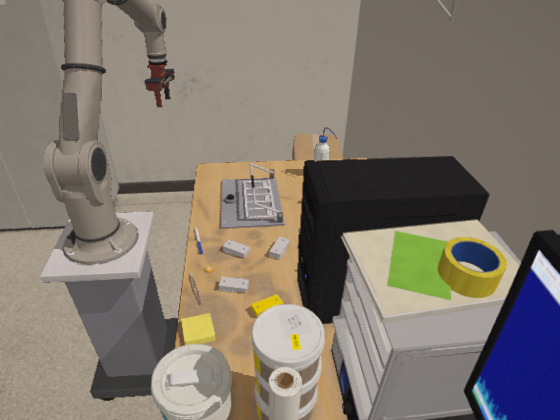

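The top view shows the tray at (172,237), with the bail partly shut over the bays. The three aluminium blocks are at (283,208), (281,261) and (342,266). The yellow (375,232) and turquoise (425,232) look-alikes are to be left alone, and the pots are at (253,152) and (298,149).

Run:
```python
from h import *
P=np.load('top0.npy'); im=cv2.imread('pics/top0.png')
# blocks
Z=P[...,2]
m=((Z>.014)&(Z<.04)).astype(np.uint8)
n,L,st,c=cv2.connectedComponentsWithStats(m)
for i in range(1,n):
    if 100<st[i,4]<1500:
        q=P[L==i]; print('comp',c[i].round(),st[i,4],cv2.minAreaRect(q[:,:2].astype(np.float32)*1000),np.median(q[:,2]).round(4))
# tray region
m=np.zeros(Z.shape,bool); m[185:290,100:245]=1
t=m&(Z>.006)&(Z<.014)
print('plate',rect(P,t,.006,.014))
t=m&(Z>.02)
q=P[t]; print('high',len(q),q.min(0),q.max(0))
o=max(models.masks_of('top','bail_bar'),key=lambda o:o['conf']) if models.masks_of('top','bail_bar') else None
if o: q=P[o['region']]; q=q[q[:,2]>.06]; print('bar',np.median(q,0),q.min(0),q.max(0),len(q))
# button: dark round
g=im.max(2); b=(g[250:282,150:195]<75)
n,L,st,c=cv2.connectedComponentsWithStats(b.astype(np.uint8)); 
for i in range(1,n):
    if st[i,4]>20: 
        cc=c[i]+[150,250]; print('btn',cc,st[i],P[int(cc[1]),int(cc[0])])
big=cv2.resize(im[185:290,100:310],None,fx=3.8,fy=3.8,interpolation=cv2.INTER_CUBIC); cv2.imwrite('pics/crop.png',big)
# joint pose
print(proj('top',[[.5,.2,0],[.5,-.2,0],[.6,0,0]]))
```

```text
comp [168.  78.] 124 ((918.8865356445312, 211.96768188476562), (35.176998138427734, 74.70741271972656), 29.769025802612305) 0.0267
comp [111. 125.] 101 ((796.354736328125, 362.31085205078125), (24.982669830322266, 59.38439178466797), 51.56310272216797) 0.0253
comp [157. 124.] 508 ((800.2274169921875, 241.22328186035156), (64.27424621582031, 67.68766784667969), 4.8142409324646) 0.0221
comp [366. 194.] 120 ((624.6160278320312, -318.63092041015625), (177.5255126953125, 24.043453216552734), 82.95854949951172) 0.0248
comp [284. 207.] 428 ((586.7391357421875, -97.99945068359375), (80.13933563232422, 36.076080322265625), 61.2296028137207) 0.0222
comp [172. 211.] 574 ((560.1932373046875, 191.5498046875), (64.97864532470703, 249.9773406982422), 0.3494873046875) 0.0175
comp [470. 231.] 179 ((538.1056518554688, -579.618896484375), (113.81433868408203, 40.533668518066406), 7.407050132751465) 0.0284
comp [376. 232.] 445 ((528.2552490234375, -336.7440490722656), (79.48045349121094, 36.95321273803711), 22.040191650390625) 0.0222
comp [425. 231.] 457 ((532.5135498046875, -461.8978271484375), (80.034
[... 823 characters left out ...]
264
comp [400. 304.] 756 ((345.75689697265625, -397.4764404296875), (77.02619934082031, 78.3885726928711), 11.506909370422363) 0.0172
comp [234. 415.] 313 ((72.60010528564453, 18.57689666748047), (23.218124389648438, 132.88702392578125), 1.0017447471618652) 0.0214
plate (6737, ((504.70404052734375, 180.0606231689453), (268.33782958984375, 342.624755859375), 3.156343698501587), np.float64(0.009202004377367512))
high 1099 [ 0.41158592 -0.08672108  0.02001134] [0.61181904 0.34738913 1.34913846]
bar [0.51773425 0.19754947 0.08754948] [ 0.41208637 -0.08672108  0.06007473] [0.57864337 0.33275741 1.34913846] 501
[[168.69929301 238.7863793 ]
 [321.7297557  241.92370842]
 [246.38110065 202.48028412]]
```

View pics/crop.png

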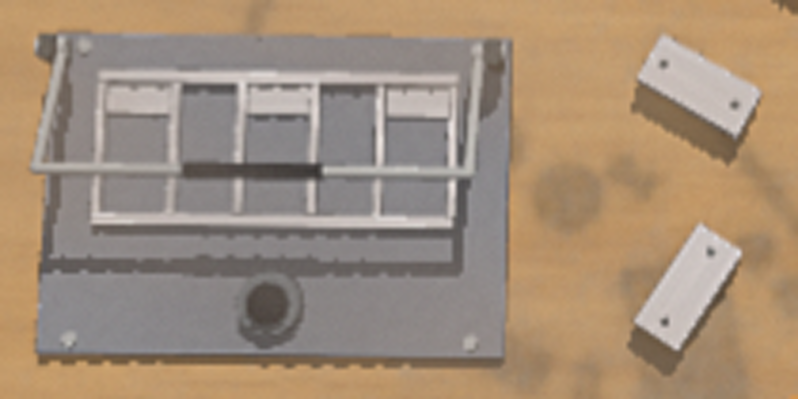

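The crop shows the three bays empty, with sills at their far ends. The black bail sleeve is at crop (252,170) and the button at (268,303). I'll move above the tray for a wrist-camera look.

Call:
servo_tool([
  [-0.3,-0.3,-0.1,0,-1],
  [-0.6,-0.6,-0.2,0,-1],
  [-0.87,-0.86,-0.2,0,-1],
  [-0.87,-0.86,-0.2,0,-1],
])

```text
time_s: 1.6
eef_pos: [0.2571, 0.4971, 0.2705]
ee_rot: [0.377, 3.117, -0.0]
force: [-0.2, 0.1, -0.7]
width: 0.0874
grip_force: 0.0
```

Call:
servo_tool([
  [-0.3,-0.3,-0.1,0,-1],
  [-0.6,-0.6,-0.2,0,-1],
  [-0.87,-0.86,-0.2,0,-1],
  [-0.87,-0.86,-0.2,0,-1],
])

```text
time_s: 2.1
eef_pos: [0.3528, 0.3422, 0.3003]
ee_rot: [0.376, 3.118, 0.001]
force: [-0.5, 0.5, -0.0]
width: 0.0883
grip_force: 0.0
```

Call:
servo_tool([
  [-0.3,-0.3,0,0.2,-1],
  [-0.6,-0.6,0,0.4,-1],
  [-0.87,-0.86,0,0.6,-1],
  [-0.87,-0.86,0,0.8,-1],
  [-0.87,-0.86,0,1,-1],
  [-0.87,-0.86,0,1,-1],
])

```text
time_s: 2.85
eef_pos: [0.4472, 0.1915, 0.2996]
ee_rot: [-1.527, -2.746, -0.0]
force: [0.1, 0.3, 0.4]
width: 0.0875
grip_force: 0.0
```

Call:
servo_tool([
  [0,0,0,0.23,-1],
  [0,0,0,0.46,-1],
  [0,0,0,0.69,-1],
  [0,0,0,0.69,-1],
  [0,0,0,0.69,-1],
])

```text
time_s: 3.48
eef_pos: [0.4472, 0.1905, 0.2996]
ee_rot: [-2.203, -2.24, 0.0]
force: [0.0, -0.5, -0.6]
width: 0.0878
grip_force: 0.0
```

```bash
cat >> h.py <<'E'
def tray_fit(P,guess,zlo=.0155,zhi=.021):
    pass
E
python3 - <<'E'
from h import *
s=r.observe(); print(s['time_s'],s['eef_pos'],R.from_rotvec(s['ee_rot']).as_matrix().round(3).tolist(),s['joint_positions'])
c=cal('wrist'); im,d=optics.get_image('wrist'); cv2.imwrite('pics/w1.png',im); P=cloud('wrist',d,c); np.save('w1.npy',P)
for l in ['bay_1','tray','bail_bar','start_top']:
    print(l,[(round(o['conf'],2),np.round(o['point'],3).tolist()) for o in models.recognise('wrist',l)][:5])
for o in models.masks_of('wrist','bail_bar')[:2]:
    q=P[o['region']]; print('bar mask',len(q),np.median(q,0),q.min(0),q.max(0))
print(P[0,0],P[0,-1],P[-1,0],P[-1,-1])
E
```

```text
3.475 [0.44720772 0.19054198 0.29961478] [[-0.017, 1.0, -0.0], [1.0, 0.017, -0.0], [-0.0, -0.0, -1.0]] [-0.90803266  0.09701599  0.41022697  1.94094715 -0.04311267  1.11208622
 -0.46376451]
bay_1 [(0.73, [0.501, 0.218, 0.009]), (0.7, [0.43, 0.185, 0.027])]
tray [(0.6, [0.505, 0.215, 0.008]), (0.31, [0.435, 0.187, 0.035])]
bail_bar [(0.9, [0.516, 0.225, 0.092])]
start_top [(0.81, [0.431, 0.185, 0.029])]
bar mask 2951 [0.51784087 0.22353148 0.08937938] [0.44672676 0.00437215 0.00139496] [0.60690659 0.33323495 0.44459872]
[-0.38800863  0.56976471 -0.7207867 ] [7.65350835e-01 3.91048749e-01 7.43895571e-04] [0.39855657 0.21210759 0.39612906] [0.49650194 0.21424343 0.39677854]
```

View pics/w1.png

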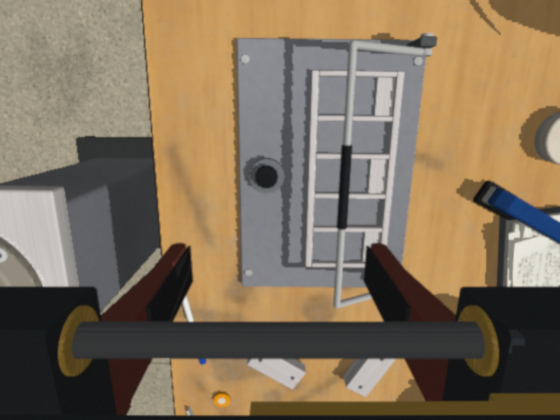

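The wrist view shows the tray from above: button at (266,177), black sleeve from (346,147) to (342,227), ribs from (312,72) to (402,265). Next I'll compute the tray pose from it.

Run:
```python
from h import *
P=np.load('w1.npy'); im=cv2.imread('pics/w1.png'); Z=P[...,2]
m=np.zeros(Z.shape,bool); m[50:275,295:415]=1
n,rc,z=rect(P,m,.0155,.022); print('ribs',n,rc,z)
m=np.zeros(Z.shape,bool); m[30:300,225:430]=1
n,rc,z=rect(P,m&(abs(Z-.01)<.004),.006,.014); print('plate',n,rc,z)
m=np.zeros(Z.shape,bool); m[140:235,330:355]=1
q=P[m&(im.max(2)<60)&(Z>.06)]; print('sleeve',len(q),np.median(q,0),np.percentile(q,2,0),np.percentile(q,98,0)); 
vx=np.polyfit(q[:,1],q[:,0],1); print('sleeve slope dx/dy',vx[0])
m=np.zeros(Z.shape,bool); m[160:195,250:284]=1
b=m&(im.max(2)<45); q=P[b]; q=q[q[:,2]>.02]; print('btn',len(q),np.median(q,0),np.percentile(q,2,0),np.percentile(q,98,0))
m=np.zeros(Z.shape,bool); m[40:310,330:440]=1
print('floor z',np.median(Z[180:190,320:336]),'desk',np.median(Z[100:200,170:220]))
```

```text
ribs 4551 ((538.3212280273438, 187.09259033203125), (106.5115966796875, 246.28956604003906), 0.287369042634964) 0.01900070493665451
plate 32465 ((508.27294921875, 186.65293884277344), (220.47731018066406, 317.0801696777344), 0.30091455578804016) 0.01022924288635002
sleeve 734 [0.51630436 0.18939768 0.0910726 ] [0.51234972 0.14626191 0.08805216] [0.52137038 0.23031652 0.09305438]
sleeve slope dx/dy -0.05145858299418082
btn 357 [0.43374494 0.18849308 0.03204742] [0.42181445 0.17661139 0.02845343] [0.44465317 0.19950349 0.03351046]
floor z 0.010283686408691373 desk 7.14554949320656e-05
```

Call:
servo_tool([
  [0,0.23,0.3,0,-1],
  [0,0.46,0.6,0,-1],
  [-0.01,0.46,0.9,0,-1],
  [-0.01,0.46,0.9,0,-1],
])

```text
time_s: 4.28
eef_pos: [0.5143, 0.1879, 0.1618]
ee_rot: [-2.208, -2.232, 0.011]
force: [-0.9, -0.0, -0.3]
width: 0.0879
grip_force: 0.0
```

Call:
servo_tool([
  [0,0,0.25,0,-1],
  [0,0,0.537,0,-1],
  [0,0,0.537,0,-1],
  [0,0,0.537,0,1],
  [0,0,0.537,0,1],
  [0,0,0.537,0,1],
  [0,0,0.537,0,1],
  [0,0,0.537,0,1],
], newtons=12)

```text
time_s: 5.28
eef_pos: [0.5164, 0.1892, 0.0843]
ee_rot: [-2.209, -2.233, -0.0]
force: [0.4, 0.0, -0.8]
width: 0.0412
grip_force: 0.0
```

Call:
servo_tool([
  [0,0,0,0,1],
  [0,0,0,0,1],
  [0,0,0,0,1],
  [0,0,0,0,1],
  [0,0,0,0,1],
])

```text
time_s: 5.9
eef_pos: [0.5167, 0.1891, 0.0841]
ee_rot: [2.209, 2.233, 0.001]
force: [2.4, -0.0, -2.5]
width: 0.0103
grip_force: 12.0
```

Call:
servo_tool([
  [0,0.085,-0.13,0,1],
  [0,0.207,-0.243,0,1],
  [0,0.28,-0.285,0,1],
  [0,0.355,-0.319,0,1],
  [0,0.44,-0.34,0,1],
  [0,0.518,-0.355,0,1],
  [0,0.6,-0.357,0,1],
  [0,0.66,-0.353,0,1],
  [0,0.735,-0.337,0,1],
  [0,0.74,-0.335,0,1],
])

```text
time_s: 7.15
eef_pos: [0.6272, 0.1903, 0.1338]
ee_rot: [-2.209, -2.232, 0.003]
force: [-2.1, -1.4, 1.0]
width: 0.0119
grip_force: 1.2
```

Run:
```python
from h import *
s=r.observe(); print(s['eef_pos'],s['width'],s['grip_force'],s['force'])
im,d=optics.get_image('wrist'); cv2.imwrite('pics/w2.png',im)
print([(round(o['conf'],2),np.round(o['point'],3).tolist()) for o in models.recognise('wrist','bail_bar')][:5])
```

```text
[0.62716946 0.19027636 0.13383625] 0.011908230045218973 1.1981956288218498 [-2.08448714 -1.36962812  1.03350816]
[(0.68, [0.625, 0.234, 0.142])]
```

Call:
servo_tool([
  [0,0,0,0,-0.3],
  [0,0,0,0,-0.3],
  [0,0,-0.1,0,-0.3],
  [0,0,-0.4,0,-0.3],
  [0,0,-0.7,0,1],
  [-0.4,0,-0.7,0.2,1],
  [-0.8,0,-0.7,0.4,1],
  [-1,-0.13,-0.7,0.667,1],
  [-1,-0.13,-0.7,0.667,1],
])

```text
time_s: 8.38
eef_pos: [0.6089, 0.0364, 0.2409]
ee_rot: [2.718, 1.575, 0.002]
force: [0.3, 1.2, 0.8]
width: 0.0068
grip_force: 0.0
```

```bash
cat >> h.py <<'E'
def blocks(n='top'):
    im,d=optics.get_image(n); P=cloud(n,d); Z=P[...,2]
    k,L,st,c=cv2.connectedComponentsWithStats(((Z>.014)&(Z<.04)).astype(np.uint8)); out=[]
    for i in range(1,k):
        if 100<st[i,4]<1500:
            q=P[L==i][:,:2]; (x,y),(w,h),a=cv2.minAreaRect(q.astype(np.float32)*1000)
            if h>w: w,h,a=h,w,a+90
            if 70<w<90 and 28<h<44 and np.ptp(np.median(im[L==i],0))<40: out.append((round(x/1000,4),round(y/1000,4),round(a%180,1),round(w),round(h)))
    return im,P,out
def st():
    s=r.observe(); M=R.from_rotvec(s['ee_rot']).as_matrix()
    psi=np.degrees(np.arctan2(M[1,0],M[0,0])); print('t',s['time_s'],'pos',s['eef_pos'].round(4),'psi',psi.round(2),'w',round(s['width'],4),'grip',round(s['grip_force'],1),'F',np.round(s['force'],1),'j7',s['joint_positions'][6].round(2)); return s,psi
def go(x,y,z,psi_t=None):
    s,psi=st(); u=mv([x,y,z]); t=None if psi_t is None else round(((psi-psi_t+180)%360-180)/45,3)
    print('shift',u,'turn',t)
E
python3 - <<'E'
from h import *
im,P,o=blocks(); cv2.imwrite('pics/t2.png',im); print(o)
q=[b for b in o]; 
for b in o:
    a=np.radians(b[2]); print(b, 'minus end 38mm', b[0]-.038*np.cos(a), b[1]-.038*np.sin(a))
go(.5686,-.1312,.045,61)
m=np.zeros(P.shape[:2],bool); m[185:250,100:250]=1; q=P[m&(P[...,2]>.05)&(P[...,2]<.2)]; print('bail high pts',len(q),np.percentile(q,[5,50,95],axis=0))
E
```

```text
[(0.9186, 0.2119, 120.3, 75, 37), (0.5868, -0.0981, 61.6, 80, 36), (0.4495, -0.093, 147.2, 80, 36), (0.4398, -0.2504, 166.5, 80, 36)]
(0.9186, 0.2119, 120.3, 75, 37) minus end 38mm 0.9377720497049707 0.17909096907694266
(0.5868, -0.0981, 61.6, 80, 36) minus end 38mm 0.5687262800553295 -0.13152664576893142
(0.4495, -0.093, 147.2, 80, 36) minus end 38mm 0.48144153093283604 -0.11358491199074411
(0.4398, -0.2504, 166.5, 80, 36) minus end 38mm 0.47675005697511175 -0.25927092382652445
t 8.425 pos [0.6096 0.0392 0.2407] psi 60.43 w 0.0025 grip 0.0 F [-0.3  0.7  0. ] j7 -0.44
shift [-1.125  0.321  1.303] turn -0.013
bail high pts 82 [[0.5955655  0.03875889 0.05057795]
 [0.60508856 0.32698843 0.06335678]
 [0.61808226 0.34094632 0.11488954]]
```

View pics/t2.png

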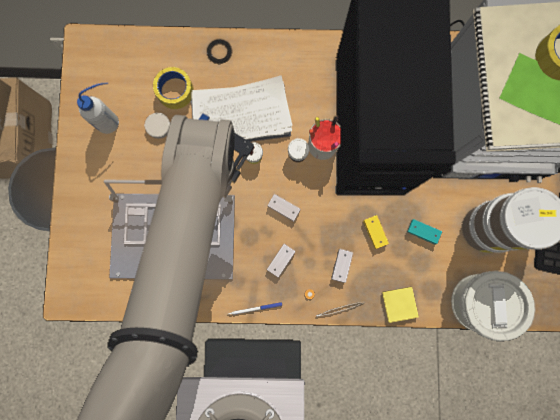

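The arm hides part of the tray at (175,230), the bail stands open, and the three blocks are where they were. Now pressing block A's near end.

Call:
servo_tool([
  [-0.4,0.1,0.2,0,1],
  [-0.7,0.2,0.4,0,1],
  [-1,0.3,0.6,0,1],
  [-1,0.3,0.6,0,1],
])

```text
time_s: 8.93
eef_pos: [0.5734, -0.1155, 0.1479]
ee_rot: [-2.714, -1.58, 0.005]
force: [-0.3, -0.7, -0.3]
width: 0.001
grip_force: 0.0
```

Call:
servo_tool([
  [-0.125,0.02,0.3,0,1],
  [-0.125,0.02,0.6,0,1],
  [-0.125,0.02,0.6,0,1],
  [-0.125,0.02,0.7,0,1],
  [-0.125,0.02,0.725,0,1],
  [-0.125,0.02,0.725,0,1],
  [-0.125,0.02,0.725,0,1],
])

```text
time_s: 9.8
eef_pos: [0.5693, -0.1303, 0.0415]
ee_rot: [2.711, 1.585, 0.002]
force: [0.2, 0.0, 2.8]
width: 0.0008
grip_force: 1.4
```

Run:
```python
from h import *
go(.5686,-.1312,.0395,61.5)
```

```text
t 9.8 pos [ 0.5693 -0.1303  0.0415] psi 60.62 w 0.0008 grip 1.4 F [0.2 0.  2.8] j7 0.0
shift [-0.007 -0.001  0.013] turn -0.02
```

Call:
servo_tool([
  [0,0,0.01,0,1],
  [0,0,0.02,0,1],
  [0,0,0.02,0,1],
  [0,0,0.02,0,1],
])

```text
time_s: 10.3
eef_pos: [0.5693, -0.1304, 0.0411]
ee_rot: [-2.712, -1.584, -0.005]
force: [-8.7, 3.6, 32.0]
width: -0.0
grip_force: 16.1
```

Call:
servo_tool([
  [0,0,-0.06,0,1],
  [0.25,0,-0.1,0,1],
  [0.5,0,-0.1,0,1],
  [0.5,0,-0.05,0,1],
  [0.5,0,0,0,1],
  [0.5,0,0.003,0,1],
  [0.5,0,0.003,0,1],
  [0.5,0,0.003,0,1],
])

```text
time_s: 11.3
eef_pos: [0.6055, -0.0654, 0.0374]
ee_rot: [-2.713, -1.584, -0.002]
force: [1.3, 3.5, 4.1]
width: 0.0004
grip_force: 2.6
```

Block A's cut end is its +tool-x end: it sank 3.6 mm at 4 N, and the other end held firm. Now grasping it.

Call:
servo_tool([
  [0,0,-0.1,0,1],
  [-0.15,0,-0.3,0,-1],
  [-0.25,0,-0.3,0,-1],
  [-0.25,0,-0.3,0,-1],
  [-0.25,0,-0.3,0,-1],
  [-0.25,0,-0.3,0,-1],
])

```text
time_s: 12.05
eef_pos: [0.5868, -0.0968, 0.0814]
ee_rot: [-2.711, -1.586, 0.001]
force: [0.9, 0.3, 0.1]
width: 0.047
grip_force: 0.0
```

Run:
```python
from h import *
c=cal('wrist'); im,d=optics.get_image('wrist'); print(proj('wrist',[.5868,-.0981,.024]))
im2,P,o=blocks(); print(o)
go(.5868,-.0981,.029,61.6)
```

```text
[[277.50914001 237.45421588]]
[(0.4494, -0.0931, 147.4, 79, 36), (0.4398, -0.2502, 165.7, 80, 36)]
t 12.15 pos [ 0.5869 -0.0971  0.0816] psi 60.65 w 0.0553 grip 0.0 F [-0.5  0.3 -0. ] j7 -0.09
shift [-0.006  0.003  0.351] turn -0.021
```

Call:
servo_tool([
  [-0.006,0.003,0,-0.02,-1],
  [-0.006,0.003,0.2,-0.02,-1],
  [-0.006,0.003,0.355,-0.02,-1],
  [-0.006,0.003,0.355,-0.02,-1],
  [-0.006,0.003,0.355,-0.02,1],
  [-0.006,0.003,0.355,-0.02,1],
  [-0.006,0.003,0.355,-0.02,1],
  [-0.006,0.003,0.355,-0.02,1],
  [-0.006,0.003,0.355,-0.02,1],
  [-0.006,0.003,0.355,-0.02,1],
], newtons=35)

```text
time_s: 13.4
eef_pos: [0.5869, -0.0988, 0.029]
ee_rot: [2.7, 1.606, 0.0]
force: [-0.7, 0.2, 1.5]
width: 0.0357
grip_force: 35.0
```

Call:
servo_tool([
  [0,0,0,0,1],
  [0,0,0,0,1],
  [0,0,-0.2,0,1],
  [0,0,-0.5,0,1],
  [0,0,-0.5,0,1],
])

```text
time_s: 14.02
eef_pos: [0.5887, -0.0994, 0.1066]
ee_rot: [2.698, 1.604, 0.007]
force: [0.2, 0.6, -2.5]
width: 0.0361
grip_force: 35.0
```

Run:
```python
from h import *
go(.5388,.0921,.045,0.3)
```

```text
t 14.025 pos [ 0.5887 -0.0994  0.1066] psi 61.48 w 0.0361 grip 35.0 F [ 0.2  0.6 -2.5] j7 -0.09
shift [ 0.962 -0.904  0.408] turn 1.359
```

Call:
servo_tool([
  [0.15,-0.15,-0.1,0.2,1],
  [0.35,-0.35,-0.1,0.4,1],
  [0.55,-0.55,-0.1,0.6,1],
  [0.7,-0.7,-0.1,0.8,1],
  [0.7,-0.7,-0.1,1,1],
  [0.7,-0.7,-0.1,1,1],
  [0.7,-0.7,-0.1,1,1],
])

```text
time_s: 14.9
eef_pos: [0.5442, 0.043, 0.1183]
ee_rot: [3.108, 0.454, -0.002]
force: [0.3, -0.3, -1.9]
width: 0.0356
grip_force: 35.0
```

Call:
servo_tool([
  [0,0,0,0.2,1],
  [0,0,0,0.359,1],
  [0,0,0,0.359,1],
  [0,0,0,0.359,1],
])

```text
time_s: 15.4
eef_pos: [0.5446, 0.0432, 0.1188]
ee_rot: [-3.142, -0.013, 0.0]
force: [-0.4, -0.3, -1.7]
width: 0.0356
grip_force: 35.0
```

Run:
```python
from h import *
go(.5368,.0921,.041,0.3)
c=cal('wrist'); im,d=optics.get_image('wrist'); P=cloud('wrist',d,c); cv2.imwrite('pics/w3.png',im)
```

```text
t 15.4 pos [0.5446 0.0432 0.1188] psi 0.49 w 0.0356 grip 35.0 F [-0.4 -0.3 -1.7] j7 -1.21
shift [-0.049 -0.326  0.519] turn 0.004
```

View pics/w3.png

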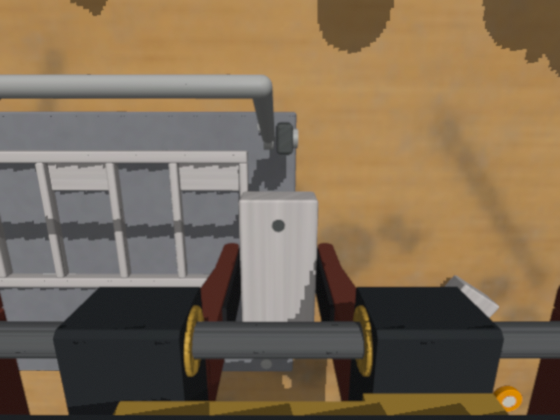

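The held block hangs straight between the fingers at (278,260), and the empty right bay is at (212,220). Now lowering it into bay 3.

Call:
servo_tool([
  [-0.041,-0.2,0,0,1],
  [-0.041,-0.326,0,0,1],
  [-0.041,-0.326,0.15,0,1],
  [-0.041,-0.326,0.35,0,1],
  [-0.041,-0.326,0.45,0,1],
  [-0.041,-0.326,0.5,0,1],
  [-0.041,-0.326,0.527,0,1],
  [-0.041,-0.326,0.527,0,1],
])

```text
time_s: 16.45
eef_pos: [0.5386, 0.0925, 0.0402]
ee_rot: [-3.141, -0.009, -0.001]
force: [-0.0, -0.3, -2.6]
width: 0.0355
grip_force: 35.0
```

Run:
```python
from h import *
go(.5385,.0921,.0395,0.3)
```

```text
t 16.45 pos [0.5386 0.0925 0.0402] psi 0.34 w 0.0355 grip 35.0 F [-0.  -0.3 -2.6] j7 -1.21
shift [-0.     0.002  0.005] turn 0.001
```

Call:
servo_tool([
  [0,0,0.004,0,1],
  [0,0,0.004,0,-0.3],
  [0,0,0.004,0,-0.3],
  [0,0,0.004,0,-0.3],
  [0,0,0.004,0,-0.3],
  [0,0,-0.2,0,-0.3],
  [0,0,-0.5,0,-0.3],
  [-0.4,0,-0.8,0,1],
  [-0.4,0,-0.8,0,1],
  [-0.4,0,-0.8,0,1],
])

```text
time_s: 17.7
eef_pos: [0.4782, 0.0928, 0.1601]
ee_rot: [-3.14, -0.011, -0.001]
force: [0.8, 0.6, -0.0]
width: 0.0304
grip_force: 0.0
```

```bash
cat >> h.py <<'E'
def bayfit(cx,cy,name):
    c=cal('wrist'); im,d=optics.get_image('wrist'); P=cloud('wrist',d,c); cv2.imwrite(f'pics/{name}.png',im)
    q=P[(abs(P[...,0]-cx)<.05)&(abs(P[...,1]-cy)<.021)&(P[...,2]>.025)&(P[...,2]<.05)]
    A=np.c_[q[:,:2]-[cx,cy],np.ones(len(q))]; k=np.linalg.lstsq(A,q[:,2],rcond=None)[0]; res=q[:,2]-A@k; g=abs(res)<.002
    k=np.linalg.lstsq(A[g],q[g,2],rcond=None)[0]; print('plane slope x,y,z0',k.round(4),len(q),cv2.minAreaRect(q[g][:,:2].astype(np.float32)*1000))
    return im,P
E
python3 - <<'E'
from h import *
bayfit(.5388,.0921,'w4')
im,P,o=blocks(); print(o)
go(.4814,-.1136,.0425,-32.6)
E
```

```text
plane slope x,y,z0 [-0.     -0.0025  0.0339] 4991 ((535.7827758789062, 92.39757537841797), (80.00726318359375, 35.98414611816406), 0.12978613376617432)
[(0.4494, -0.093, 147.3, 79, 36), (0.4397, -0.2505, 166.4, 80, 36)]
t 17.8 pos [0.4788 0.0925 0.1595] psi 0.38 w 0.0223 grip 0.0 F [ 0.6  0.1 -0.3] j7 -1.4
shift [0.008 1.374 0.78 ] turn 0.733
```

Block A is seated flat in bay 3 (slope 0, top at 33.9 mm). Now testing block B.

Call:
servo_tool([
  [0,0.3,0.1,0.15,1],
  [0,0.6,0.2,0.35,1],
  [0,0.8,0.3,0.55,1],
  [0,0.8,0.3,0.733,1],
  [0,0.8,0.3,0.733,1],
  [0,0.8,0.3,0.733,1],
])

```text
time_s: 18.55
eef_pos: [0.4793, -0.0278, 0.1144]
ee_rot: [3.016, -0.877, -0.0]
force: [0.2, -1.3, -0.6]
width: 0.0002
grip_force: 0.0
```

Call:
servo_tool([
  [0.324,0.473,0.1,0,1],
  [0.324,0.473,0.35,0,1],
  [0.324,0.473,0.35,0,1],
  [0.324,0.473,0.45,0,1],
  [0.324,0.473,0.49,0,1],
  [0.324,0.473,0.503,0,1],
  [0.324,0.473,0.503,0,1],
  [0.324,0.473,0.503,0,1],
])

```text
time_s: 19.55
eef_pos: [0.4822, -0.1135, 0.0398]
ee_rot: [-3.015, 0.882, -0.002]
force: [1.4, -0.1, 3.0]
width: 0.0004
grip_force: 1.2
```

Run:
```python
from h import *
go(.4494,-.093,.0395,-32.7)
```

```text
t 19.55 pos [ 0.4822 -0.1135  0.0398] psi -32.61 w 0.0004 grip 1.2 F [ 1.4 -0.1  3. ] j7 -1.26
shift [-0.258  0.003  0.002] turn 0.002
```

Call:
servo_tool([
  [0,0,0.012,0,1],
  [0,0,0.015,0,1],
  [0,0,0.015,0,1],
])

```text
time_s: 19.92
eef_pos: [0.4824, -0.1144, 0.0375]
ee_rot: [3.015, -0.883, 0.003]
force: [4.1, -1.0, 5.2]
width: 0.0005
grip_force: 2.9
```

Block B's +tool-x end gives way as well. Now grasping it.

Call:
servo_tool([
  [0,0,-0.1,0,1],
  [-0.15,0,-0.3,0,-1],
  [-0.255,0,-0.3,0,-1],
  [-0.255,0,-0.3,0,-1],
  [-0.255,0,-0.3,0,-1],
  [-0.255,0,-0.3,0,-1],
  [-0.255,0,-0.3,0,-1],
  [-0.255,0,-0.3,0,-1],
])

```text
time_s: 20.92
eef_pos: [0.4494, -0.0935, 0.082]
ee_rot: [3.015, -0.883, -0.0]
force: [0.3, -0.0, -0.0]
width: 0.067
grip_force: 0.0
```

```bash
cat >> h.py <<'E'
def wblock(cx,cy):
    c=cal('wrist'); im,d=optics.get_image('wrist'); P=cloud('wrist',d,c)
    q=P[(np.hypot(P[...,0]-cx,P[...,1]-cy)<.06)&(P[...,2]>.019)&(P[...,2]<.027)]
    print('wrist block',len(q),cv2.minAreaRect(q[:,:2].astype(np.float32)*1000)); return im,P
E
python3 - <<'E'
from h import *
wblock(.4494,-.093)
print(blocks()[2]); go(.4494,-.093,.029,-32.7)
E
```

```text
wrist block 6983 ((448.1236877441406, -93.60091400146484), (36.02733612060547, 81.15941619873047), 55.431888580322266)
[(0.4398, -0.2503, 166.3, 80, 36)]
t 21.025 pos [ 0.4494 -0.0933  0.0821] psi -32.65 w 0.0748 grip 0.0 F [-0.5  0.6  0.6] j7 -1.35
shift [-0.001 -0.002  0.354] turn 0.001
```

Call:
servo_tool([
  [0,0,0.1,0.04,-1],
  [0,0,0.355,0.04,-1],
  [0,0,0.355,0.04,-1],
  [0,0,0.355,0.04,1],
  [0,0,0.355,0.04,1],
  [0,0,0.355,0.04,1],
  [0,0,0.355,0.04,1],
  [0,0,0.355,0.04,1],
  [0,0,0.355,0.04,1],
  [0,0,0.355,0.04,1],
], newtons=35)

```text
time_s: 22.28
eef_pos: [0.4493, -0.0934, 0.029]
ee_rot: [3.001, -0.931, -0.0]
force: [0.1, -0.9, 2.9]
width: 0.0359
grip_force: 35.0
```

Call:
servo_tool([
  [0,0,0,0,1],
  [0,0,0,0,1],
  [0,0,-0.2,0,1],
  [0,0,-0.5,0,1],
  [0,0,-0.6,0,1],
  [0,0,-0.6,0,1],
])

```text
time_s: 23.02
eef_pos: [0.4499, -0.0927, 0.1193]
ee_rot: [-3.0, 0.929, -0.002]
force: [-0.6, -0.4, -2.0]
width: 0.0358
grip_force: 35.0
```

Call:
servo_tool([
  [-0.1,-0.3,0,-0.2,1],
  [-0.2,-0.6,0,-0.4,1],
  [-0.29,-0.94,0,-0.6,1],
  [-0.29,-0.94,0,-0.78,1],
  [-0.29,-0.94,0,-0.78,1],
  [-0.29,-0.94,0,-0.78,1],
])

```text
time_s: 23.78
eef_pos: [0.4925, 0.0468, 0.1183]
ee_rot: [3.141, 0.011, -0.002]
force: [-0.3, 0.2, -2.0]
width: 0.0358
grip_force: 35.0
```

Run:
```python
from h import *
go(.5368,.1871,.0395,0.3)
im,P=wblock(.0,.0) if 0 else (None,None)
print(blocks()[2])
```

```text
t 23.775 pos [0.4925 0.0468 0.1183] psi 0.41 w 0.0358 grip 35.0 F [-0.3  0.2 -2. ] j7 -1.24
shift [ 0.303 -0.933  0.524] turn 0.003
[(0.4398, -0.2506, 166.9, 79, 36)]
```

Call:
servo_tool([
  [0.1,-0.3,0,0,1],
  [0.2,-0.6,0,0,1],
  [0.308,-0.933,0,0,1],
  [0.308,-0.933,0,0,1],
  [0.308,-0.933,0.15,0,1],
  [0.308,-0.933,0.35,0,1],
  [0.308,-0.933,0.45,0,1],
  [0.308,-0.933,0.5,0,1],
  [0.308,-0.933,0.522,0,1],
  [0.308,-0.933,0.522,0,1],
])

```text
time_s: 25.08
eef_pos: [0.5382, 0.1881, 0.0411]
ee_rot: [-3.141, -0.018, -0.001]
force: [-0.9, -0.5, -1.4]
width: 0.0352
grip_force: 35.0
```

Run:
```python
from h import *
go(.5378,.1871,.0395,0.3)
```

```text
t 25.075 pos [0.5382 0.1881 0.0411] psi 0.64 w 0.0352 grip 35.0 F [-0.9 -0.5 -1.4] j7 -1.37
shift [-0.003  0.007  0.01 ] turn 0.008
```

Call:
servo_tool([
  [-0.003,0.007,0.009,0,1],
  [-0.003,0.007,0.009,0,1],
  [-0.003,0.007,0.009,0,-0.3],
  [-0.003,0.007,0.009,0,-0.3],
  [-0.003,0.007,0.009,0,-0.3],
  [-0.003,0.007,0.009,0,-0.3],
  [-0.003,0.007,-0.2,0,-0.3],
  [-0.003,0.007,-0.5,0,-0.3],
  [-0.4,0,-0.8,0,1],
  [-0.4,0,-0.8,0,1],
])

```text
time_s: 26.32
eef_pos: [0.4763, 0.1879, 0.1619]
ee_rot: [-3.139, -0.019, 0.0]
force: [0.0, -0.1, -0.5]
width: 0.0406
grip_force: 0.0
```

Call:
servo_tool([
  [0,0,0,0,1],
  [0,0,0,0,1],
])

```text
time_s: 26.58
eef_pos: [0.4784, 0.1875, 0.16]
ee_rot: [3.141, 0.018, 0.0]
force: [0.0, 0.1, 0.6]
width: 0.0207
grip_force: 0.0
```

Run:
```python
from h import *
bayfit(.5383,.1871,'w5')
im,P,o=blocks(); print(o)
go(.4768,-.2592,.0425,-13.4)
```

```text
plane slope x,y,z0 [ 0.0008 -0.0023  0.0339] 4982 ((536.6360473632812, 186.9313201904297), (80.00797271728516, 35.97163772583008), 1.0420562028884888)
[(0.9182, 0.2122, 121.8, 75, 36), (0.4398, -0.2504, 166.3, 80, 36)]
t 26.675 pos [0.4784 0.1871 0.1599] psi 0.62 w 0.0125 grip 0.0 F [-0.8  0.5 -0.4] j7 -1.56
shift [-0.043  2.974  0.787] turn 0.312
```

Call:
servo_tool([
  [0,0.33,0.1,0,1],
  [0,0.66,0.1,0,1],
  [0,1,0.1,0,1],
])

```text
time_s: 27.05
eef_pos: [0.4798, 0.0355, 0.145]
ee_rot: [3.14, 0.018, -0.001]
force: [0.1, -1.1, 0.7]
width: 0.0003
grip_force: 0.0
```

Call:
servo_tool([
  [0,0.33,0.1,0.1,1],
  [-0.02,0.66,0.1,0.2,1],
  [-0.02,1,0.1,0.312,1],
  [-0.02,1,0.1,0.312,1],
  [-0.02,1,0.1,0.312,1],
])

```text
time_s: 27.68
eef_pos: [0.4783, -0.1125, 0.1301]
ee_rot: [3.12, -0.366, -0.002]
force: [0.7, 0.2, -0.5]
width: 0.0006
grip_force: 0.0
```

Call:
servo_tool([
  [0.1,0.33,0,0,1],
  [0.214,0.66,0.1,0,1],
  [0.214,0.951,0.2,0,1],
  [0.214,0.951,0.4,0,1],
  [0.214,0.951,0.52,0,1],
  [0.214,0.951,0.57,0,1],
  [0.214,0.951,0.6,0,1],
  [0.214,0.951,0.613,0,1],
  [0.214,0.951,0.613,0,1],
  [0.214,0.951,0.613,0,1],
])

```text
time_s: 28.92
eef_pos: [0.4776, -0.2589, 0.0394]
ee_rot: [3.12, -0.365, 0.003]
force: [3.3, 0.8, 3.9]
width: 0.0005
grip_force: 2.2
```

Run:
```python
from h import *
go(.4398,-.2504,.0395,-13.5)
```

```text
t 28.925 pos [ 0.4776 -0.2589  0.0394] psi -13.36 w 0.0005 grip 2.2 F [3.3 0.8 3.9] j7 -0.76
shift [-0.258  0.003 -0.001] turn 0.003
```

Call:
servo_tool([
  [0,0,0.012,0,1],
  [0,0,0.015,0,1],
  [0,0,0.015,0,1],
])

```text
time_s: 29.3
eef_pos: [0.4774, -0.2593, 0.0372]
ee_rot: [3.12, -0.366, 0.003]
force: [2.6, 0.7, 9.9]
width: 0.0006
grip_force: 5.0
```

Block C's +tool-x end sinks as well, by 3.8 mm. Now grasping it.

Call:
servo_tool([
  [0,0,-0.1,0,1],
  [-0.15,0,-0.3,0,-1],
  [-0.258,0,-0.3,0,-1],
  [-0.258,0,-0.3,0,-1],
  [-0.258,0,-0.3,0,-1],
  [-0.258,0,-0.3,0,-1],
  [-0.258,0,-0.3,0,-1],
  [-0.258,0,-0.3,0,-1],
])

```text
time_s: 30.3
eef_pos: [0.4389, -0.2499, 0.0812]
ee_rot: [3.12, -0.366, -0.0]
force: [-0.2, 0.5, 0.0]
width: 0.0668
grip_force: 0.0
```

Run:
```python
from h import *
wblock(.4398,-.2504)
go(.4398,-.2504,.029,-13.5)
```

```text
wrist block 7002 ((437.14312744140625, -252.09866333007812), (36.076873779296875, 80.32052612304688), 74.84976959228516)
t 30.35 pos [ 0.4389 -0.2499  0.0813] psi -13.38 w 0.071 grip 0.0 F [-0.6  0.4 -0.5] j7 -0.79
shift [0.007 0.002 0.349] turn 0.003
```

Call:
servo_tool([
  [-0.008,0.017,0.1,0.04,-1],
  [-0.008,0.017,0.35,0.04,-1],
  [-0.008,0.017,0.35,0.04,-1],
  [-0.008,0.017,0.35,0.04,1],
  [-0.008,0.017,0.35,0.04,1],
  [-0.008,0.017,0.35,0.04,1],
  [-0.008,0.017,0.35,0.04,1],
  [-0.008,0.017,0.35,0.04,1],
  [-0.008,0.017,0.35,0.04,1],
  [-0.008,0.017,0.35,0.04,1],
], newtons=35)

```text
time_s: 31.6
eef_pos: [0.4371, -0.252, 0.029]
ee_rot: [-3.114, 0.415, -0.0]
force: [0.3, 0.8, 2.7]
width: 0.0356
grip_force: 35.0
```

Call:
servo_tool([
  [0,0,0,0,1],
  [0,0,0,0,1],
  [0,0,-0.2,0,1],
  [0,0,-0.5,0,1],
  [0,0,-0.6,0,1],
  [0,0,-0.6,0,1],
])

```text
time_s: 32.35
eef_pos: [0.4375, -0.2517, 0.119]
ee_rot: [-3.114, 0.414, -0.002]
force: [0.3, -0.2, -2.7]
width: 0.0361
grip_force: 35.0
```

Call:
servo_tool([
  [-0.08,-0.3,0,-0.1,1],
  [-0.16,-0.6,0,-0.2,1],
  [-0.245,-0.9,0,-0.34,1],
  [-0.245,-0.9,0,-0.34,1],
  [-0.245,-0.9,0,-0.34,1],
])

```text
time_s: 32.98
eef_pos: [0.4364, -0.1123, 0.1181]
ee_rot: [3.141, 0.003, -0.002]
force: [0.0, -0.4, -2.0]
width: 0.0358
grip_force: 35.0
```

Call:
servo_tool([
  [0.1,-0.3,0,0,1],
  [0.2,-0.6,0,0,1],
  [0.33,-0.98,0,0,1],
  [0.33,-0.98,0,0,1],
  [0.33,-0.98,0,0,1],
])

```text
time_s: 33.6
eef_pos: [0.4859, 0.0333, 0.1185]
ee_rot: [3.14, -0.0, -0.001]
force: [-0.4, 0.5, -2.4]
width: 0.0357
grip_force: 35.0
```

Run:
```python
from h import *
go(.5373,.2821,.0395,0.3)
```

```text
t 33.6 pos [0.4859 0.0333 0.1185] psi -0.01 w 0.0357 grip 35.0 F [-0.4  0.5 -2.4] j7 -1.22
shift [ 0.342 -1.66   0.524] turn -0.007
```

Call:
servo_tool([
  [0.07,-0.3,0,0,1],
  [0.14,-0.6,0,-0.007,1],
  [0.2,-0.9,0,-0.007,1],
  [0.2,-0.9,0,-0.007,1],
])

```text
time_s: 34.1
eef_pos: [0.5166, 0.1717, 0.1185]
ee_rot: [-3.141, -0.016, -0.001]
force: [0.0, 0.5, -0.3]
width: 0.0357
grip_force: 35.0
```

Call:
servo_tool([
  [0.07,-0.3,0,0,1],
  [0.142,-0.6,0,0,1],
  [0.142,-0.757,0,0,1],
  [0.142,-0.757,0,0,1],
  [0.142,-0.757,0.15,0,1],
  [0.142,-0.757,0.35,0,1],
  [0.142,-0.757,0.45,0,1],
  [0.142,-0.757,0.5,0,1],
  [0.142,-0.757,0.522,0,1],
  [0.142,-0.757,0.522,0,1],
])

```text
time_s: 35.35
eef_pos: [0.5367, 0.2837, 0.041]
ee_rot: [-3.141, -0.012, -0.001]
force: [0.2, -0.6, -2.3]
width: 0.0357
grip_force: 35.0
```

Run:
```python
from h import *
go(.5373,.2821,.0395,0.3)
```

```text
t 35.35 pos [0.5367 0.2837 0.041 ] psi 0.42 w 0.0357 grip 35.0 F [ 0.2 -0.6 -2.3] j7 -1.53
shift [0.004 0.011 0.01 ] turn 0.003
```

Call:
servo_tool([
  [0.004,0.01,0.009,0,1],
  [0.004,0.01,0.009,0,1],
  [0.004,0.01,0.009,0,-0.3],
  [0.004,0.01,0.009,0,-0.3],
  [0.004,0.01,0.009,0,-0.3],
  [0.004,0.01,0.009,0,-0.3],
  [0.004,0.01,-0.2,0,-0.3],
  [0.004,0.01,-0.5,0,-0.3],
  [-0.4,0,-0.9,0,-0.3],
  [-0.4,0,-0.9,0,-0.3],
])

```text
time_s: 36.6
eef_pos: [0.4755, 0.2836, 0.1774]
ee_rot: [-3.139, -0.012, -0.001]
force: [0.3, 0.6, 0.8]
width: 0.0573
grip_force: 0.0
```

Call:
servo_tool([
  [-0.2,0.3,-0.3,0,-0.3],
  [-0.2,0.7,-0.5,0,-0.3],
  [-0.2,0.7,-0.5,0,-0.3],
  [-0.2,0.7,-0.5,0,-0.3],
])

```text
time_s: 37.1
eef_pos: [0.4472, 0.1782, 0.2509]
ee_rot: [-3.14, -0.01, -0.0]
force: [0.3, 1.8, -0.1]
width: 0.0572
grip_force: 0.0
```

Run:
```python
from h import *
st()
im,P=bayfit(.5378,.2821,'w6'); bayfit(.5388,.0921,'w6b'); bayfit(.5383,.1871,'w6c')
print(blocks()[2])
q=P[(P[...,0]>.58)&(P[...,0]<.66)&(abs(P[...,1]-.187)<.03)&(P[...,2]>.1)]; print('bar',len(q),np.median(q,0) if len(q) else 0)
```

```text
t 37.1 pos [0.4472 0.1782 0.2509] psi 0.38 w 0.0572 grip 0.0 F [ 0.3  1.8 -0.1] j7 -1.75
plane slope x,y,z0 [0.0003 0.0093 0.0337] 3152 ((537.1022338867188, 280.920166015625), (79.7708969116211, 36.40901184082031), 0.3980681598186493)
plane slope x,y,z0 [ 0.0002 -0.0089  0.0341] 3146 ((535.5606079101562, 92.43983459472656), (78.88512420654297, 36.09843063354492), 0.06899525225162506)
plane slope x,y,z0 [ 0.0004 -0.0001  0.034 ] 3057 ((537.0308837890625, 187.138427734375), (79.65792846679688, 35.40647506713867), 0.9114911556243896)
[(0.9187, 0.2079, 111.1, 76, 39)]
bar 0 0
```

View pics/w6.png

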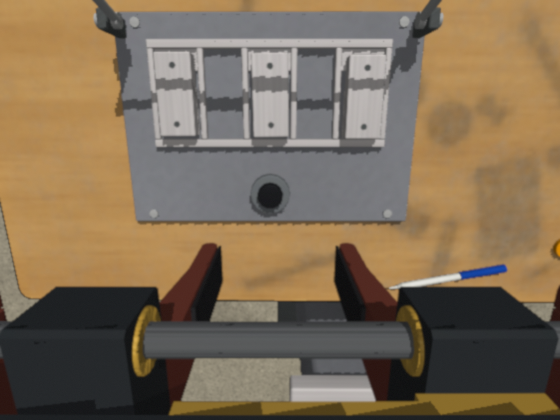

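All three blocks lie flat in their bays at (177,95), (270,92) and (366,95). The button is at (270,195) and the bail is open at the top. Next I'll grip the bail sleeve to close it.

Call:
servo_tool([
  [0.2,0,0,-0.2,-1],
  [0.4,0,0,-0.4,-1],
  [0.6,0.15,0,-0.6,-1],
  [0.6,0.15,0,-0.8,-1],
  [0.6,0.15,0,-1,-1],
  [0.6,0.15,0,-1,-1],
])

```text
time_s: 38.05
eef_pos: [0.5372, 0.1568, 0.2497]
ee_rot: [2.898, 1.212, -0.002]
force: [0.8, 0.1, 0.7]
width: 0.0878
grip_force: 0.0
```

Call:
servo_tool([
  [0,0,0,-0.2,-1],
  [0,0,0,-0.4,-1],
  [0,0,0,-0.6,-1],
  [0,0,0,-0.8,-1],
  [0,0,0,-1,-1],
  [0,0,0,-1,-1],
  [0,0,0,-1,-1],
])

```text
time_s: 38.92
eef_pos: [0.5372, 0.1565, 0.2502]
ee_rot: [-2.218, -2.225, 0.001]
force: [-0.8, -0.3, 0.7]
width: 0.0877
grip_force: 0.0
```

Run:
```python
from h import *
go(.6272,.155,.134,90.3)
c=cal('wrist'); im,d=optics.get_image('wrist'); P=cloud('wrist',d,c)
q=P[(P[...,0]>.58)&(P[...,0]<.67)&(P[...,2]>.11)&(P[...,2]<.16)&(im.max(2)<70)]; print('bar',len(q),np.median(q,0),np.percentile(q,[3,97],axis=0))
q=P[(P[...,0]>.58)&(P[...,0]<.67)&(P[...,2]>.11)&(P[...,2]<.16)]; print('bar',len(q),np.median(q,0),np.percentile(q,[3,97],axis=0))
```

```text
t 38.925 pos [0.5372 0.1565 0.2502] psi 90.2 w 0.0877 grip 0.0 F [-0.8 -0.3  0.7] j7 -0.17
shift [-0.012  0.6    0.775] turn -0.002
bar 1600 [0.62550233 0.19186928 0.14056649] [[0.62186446 0.1471939  0.13749756]
 [0.63047443 0.23064225 0.14217239]]
bar 3524 [0.62530648 0.21386037 0.13947485] [[0.62149114 0.05336681 0.12670295]
 [0.63083512 0.2961781  0.14194837]]
```

Call:
servo_tool([
  [-0.01,0.3,0,0,-1],
  [-0.01,0.598,0,0,-1],
  [-0.01,0.598,0.2,0,-1],
  [-0.01,0.598,0.5,0,-1],
  [-0.01,0.598,0.775,0,-1],
  [-0.01,0.598,0.775,0,-1],
  [-0.01,0.598,0.775,0,1],
  [-0.01,0.598,0.775,0,1],
  [-0.01,0.598,0.775,0,1],
  [-0.01,0.598,0.775,0,1],
], newtons=12)

```text
time_s: 40.22
eef_pos: [0.6273, 0.1556, 0.1351]
ee_rot: [2.213, 2.229, 0.002]
force: [-0.2, -0.3, -0.5]
width: 0.0513
grip_force: 0.0
```

Call:
servo_tool([
  [0,0,0,0,1],
  [0,0,0,0,1],
  [0,0,0,0,1],
  [0,0,0,0,1],
  [0,0,0,0,1],
  [0,0,0,0,1],
])

```text
time_s: 40.98
eef_pos: [0.6267, 0.1555, 0.1343]
ee_rot: [-2.213, -2.229, 0.001]
force: [-1.0, -0.4, 0.5]
width: 0.0106
grip_force: 12.0
```

Run:
```python
from h import *
s,psi=st(); h=np.array([.6023,.044]); b=np.array([.6268,.1360])
rr=.0953
for th in [90,80,70,60,50,40,30,20,10,5,0,-2]:
    t=np.radians(th); p=h+rr*np.array([-np.cos(t),np.sin(t)]); d=(p-b)/.15; print(th,d.round(3), p.round(4))
```

```text
t 40.975 pos [0.6267 0.1555 0.1343] psi 90.43 w 0.0106 grip 12.0 F [-1.  -0.4  0.5] j7 0.01
90 [-0.163  0.022] [0.6023 0.1393]
80 [-0.274  0.012] [0.5858 0.1379]
70 [-0.381 -0.016] [0.5697 0.1336]
60 [-0.481 -0.063] [0.5546 0.1265]
50 [-0.572 -0.127] [0.541 0.117]
40 [-0.65  -0.205] [0.5293 0.1053]
30 [-0.714 -0.296] [0.5198 0.0916]
20 [-0.76  -0.396] [0.5127 0.0766]
10 [-0.789 -0.503] [0.5084 0.0605]
5 [-0.796 -0.558] [0.5074 0.0523]
0 [-0.799 -0.613] [0.507 0.044]
-2 [-0.798 -0.636] [0.5071 0.0407]
```

Call:
servo_tool([
  [0,-0.08,-0.016,0,1],
  [0,-0.163,-0.022,0,1],
  [0,-0.22,-0.018,0,1],
  [0,-0.274,-0.012,0,1],
  [0,-0.381,0.016,0,1],
  [0,-0.481,0.063,0,1],
  [0,-0.53,0.095,0,1],
  [0,-0.572,0.127,0,1],
  [0,-0.65,0.205,0,1],
  [0,-0.65,0.205,0,1],
])

```text
time_s: 42.22
eef_pos: [0.5283, 0.1549, 0.1024]
ee_rot: [-2.212, -2.23, 0.003]
force: [1.5, 1.9, -4.8]
width: 0.0102
grip_force: 12.0
```

Call:
servo_tool([
  [0,-0.064,0.091,0,1],
  [0,-0.11,0.191,0,1],
  [0,-0.139,0.298,0,1],
  [0,-0.146,0.353,0,1],
  [0,-0.149,0.408,0,1],
  [0,-0.149,0.41,0,1],
  [0,-0.149,0.41,0,1],
])

```text
time_s: 43.1
eef_pos: [0.5071, 0.1546, 0.042]
ee_rot: [-2.213, -2.23, 0.0]
force: [1.3, 2.2, -2.1]
width: 0.0105
grip_force: 12.0
```

Call:
servo_tool([
  [0,0,0.01,0,1],
  [0,0,0.02,0,1],
  [0,0,0.02,0,1],
  [0,0,0.02,0,1],
])

```text
time_s: 43.6
eef_pos: [0.5072, 0.1546, 0.0402]
ee_rot: [-2.213, -2.229, -0.001]
force: [-1.9, 1.2, 12.1]
width: 0.0106
grip_force: 12.0
```

Call:
servo_tool([
  [0,0,0,0,0.2],
  [0,0,0,0,0.2],
  [0,0,0,0,0.2],
  [0,0,-0.1,0,0.2],
  [0,0,-0.3,0,0.2],
  [0,0,-0.3,0,1],
  [0,0,-0.3,0,1],
  [0,0,-0.3,0,1],
  [0,0,-0.3,0,1],
  [0,0,-0.3,0,1],
])

```text
time_s: 44.85
eef_pos: [0.507, 0.1544, 0.0837]
ee_rot: [-2.213, -2.23, 0.001]
force: [0.5, 0.4, 0.1]
width: 0.0007
grip_force: 0.0
```

Call:
servo_tool([
  [0,0,0,0,1],
  [0,0,0.1,0,1],
  [0,0,0.12,0,1],
  [0,0,0.13,0,1],
  [0,0,0.13,0,1],
])

```text
time_s: 45.48
eef_pos: [0.5073, 0.1547, 0.0662]
ee_rot: [-2.212, -2.228, -0.001]
force: [-8.6, -1.7, 29.7]
width: 0.0004
grip_force: 14.9
```

Run:
```python
from h import *
st()
```

```text
t 45.475 pos [0.5073 0.1547 0.0662] psi 90.39 w 0.0004 grip 14.9 F [-8.6 -1.7 29.7] j7 0.01
```

The bail is at its end stop: the sleeve top reads 49 mm and holds firm at 30 N. Now the start button.

Call:
servo_tool([
  [0,0,-0.1,0,1],
  [0,0,-0.2,0,1],
  [0.1,-0.25,-0.2,0,1],
  [0.214,-0.49,-0.2,0,1],
  [0.214,-0.49,-0.2,0,1],
  [0.214,-0.49,-0.1,0,1],
  [0.214,-0.49,0.06,0,1],
  [0.214,-0.49,0.06,0,1],
])

```text
time_s: 46.48
eef_pos: [0.4333, 0.1847, 0.054]
ee_rot: [2.215, 2.228, -0.005]
force: [-0.0, 0.7, 0.3]
width: 0.0008
grip_force: 0.0
```

Run:
```python
from h import *
go(.4333,.1867,.0435)
```

```text
t 46.475 pos [0.4333 0.1847 0.054 ] psi 90.34 w 0.0008 grip 0.0 F [-0.   0.7  0.3] j7 -0.09
shift [0.014 0.    0.07 ] turn None
```

Call:
servo_tool([
  [0.014,0,0.02,0,1],
  [0.014,0,0.04,0,1],
  [0.014,0,0.055,0,1],
  [0.014,0,0.065,0,1],
  [0.014,0,0.065,0,1],
  [0.014,0,0.065,0,1],
])

```text
time_s: 47.22
eef_pos: [0.434, 0.1884, 0.0462]
ee_rot: [2.213, 2.229, 0.002]
force: [1.6, 0.2, 3.5]
width: 0.0
grip_force: 1.6
```

Call:
servo_tool([
  [0,0,0.01,0,1],
  [0,0,0.02,0,1],
  [0,0,0.03,0,1],
  [0,0,0.03,0,1],
  [0,0,0.03,0,1],
])

```text
time_s: 47.85
eef_pos: [0.4341, 0.1884, 0.0429]
ee_rot: [-2.213, -2.228, -0.003]
force: [-3.1, -2.0, 28.5]
width: 0.0004
grip_force: 14.4
```

Call:
servo_tool([
  [0,0,-0.1,0,1],
  [0,0,-0.3,0,1],
  [0,0,-0.6,0,1],
  [0,-0.1,-1,0,1],
  [0,-0.1,-1,0,1],
  [0,-0.1,-1,0,1],
])

```text
time_s: 48.6
eef_pos: [0.4173, 0.1881, 0.1907]
ee_rot: [-2.211, -2.23, 0.002]
force: [-0.2, -0.3, -0.8]
width: 0.0004
grip_force: 0.0
```

Call:
servo_tool([
  [0,0,-0.4,0,1],
  [0,0,-0.7,0,1],
  [0,0,-0.7,0,1],
  [0,0,-0.7,0,1],
])

```text
time_s: 49.1
eef_pos: [0.4174, 0.1877, 0.2945]
ee_rot: [-2.213, -2.23, 0.006]
force: [0.7, -0.2, -0.5]
width: 0.0004
grip_force: 0.0
```

Run:
```python
from h import *
st()
c=cal('wrist'); im,d=optics.get_image('wrist'); P=cloud('wrist',d,c); cv2.imwrite('pics/w7.png',im)
q=P[(abs(P[...,0]-.507)<.02)&(abs(P[...,1]-.187)<.04)&(im.max(2)<60)]; print('sleeve',len(q),np.median(q,0))
q=P[(np.hypot(P[...,0]-.4335,P[...,1]-.187)<.01)]; print('btn z',np.median(q[:,2]))
for y,x in((.2821,.5378),(.1871,.5383),(.0921,.5388)):
    q=P[(P[...,0]>x-.015)&(P[...,0]<x+.04)&(abs(P[...,1]-y)<.015)&(P[...,2]>.025)&(P[...,2]<.04)]; print('block',y,len(q),np.median(q[:,2]),np.polyfit(q[:,0],q[:,2],1)[0])
im2,P2,o=blocks(); cv2.imwrite('pics/t3.png',im2)
```

```text
t 49.1 pos [0.4174 0.1877 0.2945] psi 90.44 w 0.0004 grip 0.0 F [ 0.7 -0.2 -0.5] j7 -0.5
sleeve 2084 [0.49119056 0.19107435 0.36089767]
btn z 0.03204324503894029
block 0.2821 1363 0.03404171298621733 -0.0023773478795315155
block 0.1871 1044 0.034251827872826796 -0.0043718673158635694
block 0.0921 902 0.03439215717084937 0.0005455866405195611
```

View pics/w7.png

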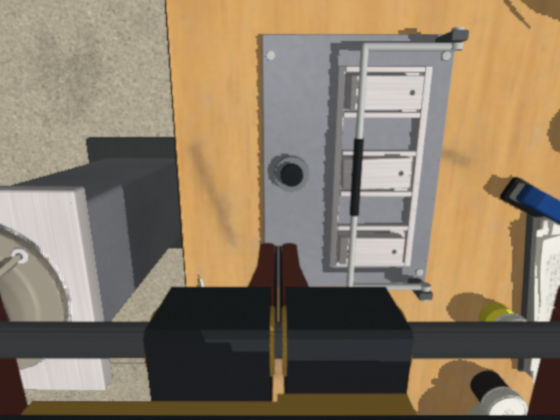

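View pics/t3.png

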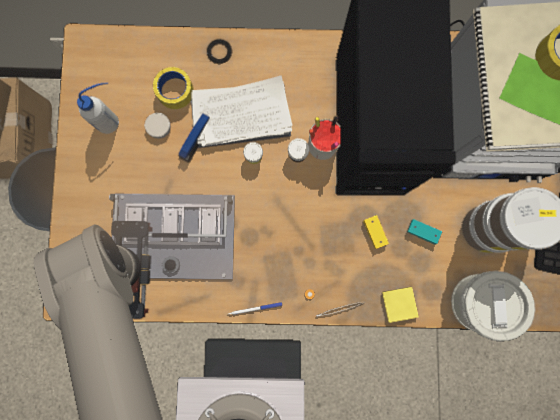

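The wrist view shows all three blocks flat under the closed bail, with the sleeve at (357,176) and the button up at (291,175). In the top view the pots are still at (253,152) and (298,149), and no aluminium blocks remain on the desk. Handing in.

```bash
python3 -c "
from station import order; print(order.job_done())"
```

```text
the job is handed in; nothing more can be done
None
```

I opened the bail, seated all three blocks flat with their cut-away ends over the sills, closed the bail to its end stop, pressed the start button fully and let it come up, and left the pots undisturbed; the job is handed in at about 49 s, no verdict shown.

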